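Raise the rover's camera mast until it locks

ROBOT

A 6-joint arm with a two-finger parallel gripper is mounted at the origin on the work surface. World frame = base frame: x ahead of the robot, y to its left, z up, the work surface at z = 0. Lengths are in mm, angles in rad, forces in N, time in s.
With the tool pointing down it reaches from about 300 to 775 mm from the base axis. Payload 14.6 kg.
Tool frame: the origin (TCP) lies between the finger pads; the fingertips stand 11 mm ahead of it and the grasp point (between the pads) lies 8 mm behind it; z points along the fingers, y is the line along which they close (so a half turn about z gives the same grasp; the last joint's range is limited). The gripper opens to 94 mm and grips with 3 to 60 N. Pads are 16 mm wide; open, the fingers measure 119 mm over their backs; the gripper's body (75 mm by 177 mm) begins 78 mm behind the grasp point.
Start: joints at [-1.403, 0.3, 1.521, -0, 1.321, -0.067], TCP at [127.95, -534.9, 216.446] pointing down, gripper open.
Joint ranges: [-3.03, 3.03], [-0.79, 2.21], [0.23, 2.52], [-1.04, 4.18], [0, 3.07], [-2.55, 2.55]. Speed limits (rad/s): [2.22, 2.22, 2.57, 3.14, 3.14, 3.14].

INTERFACE

Orientations are given as [roll, pitch, yaw] about the fixed x, y, z axes, in that order (R = Rz(yaw) Ry(pitch) Rx(roll)).
In Python, from cell import manip gives the robot as it stands. The module is installed in compiled form; this text tells all that it offers.
- The arm moves only by the tool arm_command, never from a script. Its argument "rows" is one flat list of numbers, 5 for each row, row after row: the shift along the world's x, y, z in mm, then the turn about the world's z in degrees, then the finger opening in mm, from 0 to 94. In form: [dx, dy, dz, twist, jaw, dx, dy, dz, twist, jaw, ...]. A call has 1 to 5 rows; each row shifts and turns the commanded pose from where the row before left it; what a row does not reach is not made up. A row lasts 1/8 s, in which the tool goes at most 62.5 mm and 10.7 degrees, less where a joint would pass 70% of its speed; a pose out of reach is approached as far as the arm can. A call is refused whole if a number of a shift passes 62.5 or a number of a turn 10.7, either way. A call with a gripper value outside its range is refused whole. The fingers move at their own pace and stop on an object; "newtons" is the grip in N (left out, the last holds). Time passes only in rows, so rows that do not move let the fingers close. It gives the time, the measured TCP pose, the force and the opening at its end, in the units of the state.
- manip.read_state(): the state, without advancing time (a new reading comes with each control period).
- manip.camera(name): name is "scene" or "top" or "wrist"; returns a dict with "image" (400x640x3 uint8, blue, green, red), "z_map" (400x640 float32, mm along the optical axis (not along the pixel's ray), 0 where there is no reading), "fx", "fy", "cx", "cy" (pixels), "D" ([k1, k2, p1, p2, k3] as OpenCV has them; the pictures are not rectified), "pose" (4x4, takes a point from camera to world coordinates). Camera axes: x right, y down, z forward; pixel columns grow to the right and rows downward; lengths in mm; the calibration is good to about 2 mm. A picture is of the moment at which its call begins.
- manip.sign_off(): hands the job in, once; it reports no verdict.
The state is a dict: "clock": time; "joints": joint angles; "qd": joint speeds; "effort": joint torques, N m; "eef_pos": TCP position; "eef_rot": TCP orientation; "wrist_force": force on the tool from outside, world axes, zero at the start; "moment": the same for the moment, N m; "finger_gap": finger opening in mm.
Only numpy, scipy, OpenCV 4.12 (cv2) and the standard library are available. Lean on these libraries where they do the work, as an engineer would, in place of code of your own. Each camera call takes 0.05 s, during which the arm holds its last target. There are 200 camera calls.

TASK

Get the rover ready for a drive: take hold of the twin-lens camera head and pull its telescoping mast straight up until the lock button springs out over the rim of the sleeve, then let go so that the mast stays up, locked. Leave the other mast, the one with the round antenna, as it is.

Things in the scene. Friction and masses are not known exactly. Their poses are not given: they have to be found in the camera images.
- cam_head (a point): Middle of the camera head: grey block 32 mm deep (x), 66 mm wide (y), 36 mm tall, two dark lenses on its +x face, z up. Pinch it from above across its depth. It tops an 18 mm tube in a fixed upright round black sleeve (29 mm across) on a rover's deck. Point 193 mm over the table with the mast fully in; deck 95, sleeve rim 165. The antenna mast is 136 mm away, beside its +y or -y side.
- cam_tube (a joint): How far the camera mast is drawn straight up out of its sleeve, m: 0 fully in, 0.060 where the lock button comes free of the rim, 0.075 at the end stop. Starts between 0 and 0.02. It slides stiffly (a pull of 4 to 6 N), does not turn and stays where it is left; once locked it cannot sink below about 0.059.
- cam_button (a joint): Lock button of the camera mast, m: a steel stud 10 mm across on the tube's +x side (under the lenses). About 0 while hidden inside the sleeve, 0.007 when its spring has pushed it out over the sleeve's rim, which it does by itself once clear.
- ant_head (a point): The antenna on the other, like mast, to be left alone: a round grey mushroom 52 mm across and 29 mm tall. This point is on its axis, 15 mm under its top, z up; 189 to 209 mm over the table at the start.

How it is judged:
By the outcome, as a careful person would: the job done as asked, in the order asked, and still so for the second after the job is handed in, with the robot touching nothing.
It also fails if it takes over 26 s, if anything falls off the work surface, if the arm or the gripper's body presses on something with over 40 N, if the wrist force passes 120 N, or if a joint passes its speed limit or range.

## Working session

There is one attempt and no reset: what is moved stays moved. The work goes in short steps, Python scripts to look and compute and a tool call to move; the robot and the scene stay as the last step left them, time stands still between calls to the robot, and variables do not carry over. Pictures are saved under pics/ and viewed, on a budget of 10 in all, crops included, one or two more only if the job needs it, and the job is handed in when it is done.

Besides the shell and the picture viewer there is one more tool, called after "Emit:" as name(argument=value, ...) on one line, values as JSON. arm_command: Moves the arm, as the interface text tells. Its arguments: {"type":"object","properties":{"rows":{"type":"array","items":{"type":"number"}},"newtons":{"type":"number"}},"required":["rows"]}

```bash
mkdir -p pics
cat > h.py <<'E'
import numpy as np, cv2
from cell import manip
def K(c): return np.array([[c["fx"],0,c["cx"]],[0,c["fy"],c["cy"]],[0,0,1.]])
def cloud(c):
    h,w=c["z_map"].shape
    uv=np.stack(np.meshgrid(np.arange(w),np.arange(h)),-1).reshape(-1,1,2).astype(np.float32)
    n=cv2.undistortPoints(uv,K(c),np.array(c["D"],float)).reshape(h,w,2)
    z=c["z_map"][...,None]
    p=np.concatenate([n*z,z],-1)
    P=np.array(c["pose"]); return p@P[:3,:3].T+P[:3,3]
E
python3 - <<'E'
from h import *
st=manip.read_state(); print({k:np.round(v,3).tolist() for k,v in st.items()})
ims=[]
for n in("scene","top"):
    c=manip.camera(n); np.savez("pics/"+n,p=cloud(c),im=c["image"]); ims.append(c["image"]); print(n,np.round(c["pose"],2).tolist(),c["fx"])
cv2.imwrite("pics/a.png",cv2.resize(np.vstack(ims),(480*1,600)))
cv2.imwrite("pics/top.png",ims[1]);cv2.imwrite("pics/scene.png",ims[0])
E
```

```text
{'clock': 0.0, 'joints': [-1.403, 0.3, 1.522, -0.0, 1.321, -0.067], 'qd': [0.002, 0.001, 0.0, -0.001, -0.001, -0.001], 'effort': [-0.0, -53.18, -35.274, 0.071, 0.024, -0.0], 'eef_pos': [127.928, -534.654, 215.874], 'eef_rot': [-3.14, -0.0, 0.235], 'wrist_force': [0.446, -0.242, 0.38], 'moment': [0.014, 0.055, 0.019], 'finger_gap': 94.297}
scene [[0.91, 0.36, -0.22, 741.15], [0.42, -0.79, 0.44, -244.31], [-0.01, -0.49, -0.87, 751.04], [0.0, 0.0, 0.0, 1.0]] 449.2689132729682
top [[-0.01, -1.0, 0.07, 562.56], [-1.0, 0.01, 0.01, 37.66], [-0.01, -0.07, -1.0, 824.05], [0.0, 0.0, 0.0, 1.0]] 405.7412511921885
```

View pics/scene.png

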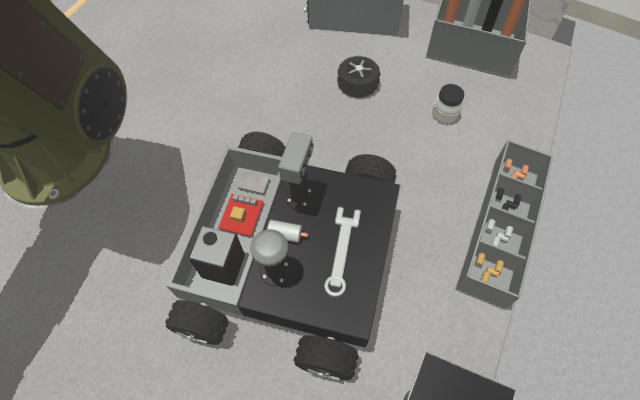

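View pics/top.png

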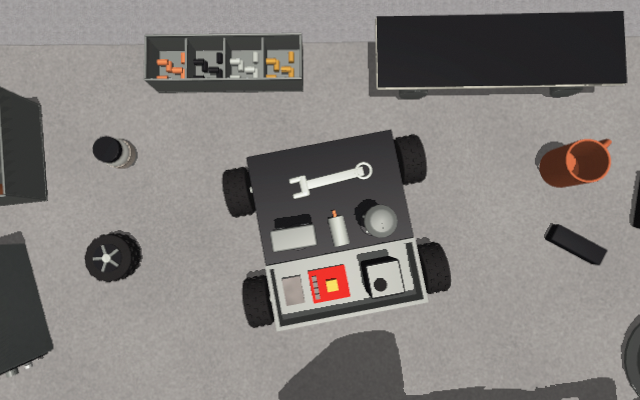

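The scene view shows the grey camera head at about (297,155) and the antenna at (269,247). In the top view they are at (293,235) and (381,220), and the head sits slightly rotated.

Run:
```python
from h import *
for n,roi in(("top",(255,330,200,265)),("scene",(260,330,120,195)),("top",(345,410,185,245))):
    d=np.load(f"pics/{n}.npz"); u0,u1,v0,v1=roi
    p=d["p"][v0:v1,u0:u1].reshape(-1,3); 
    t=p[(p[:,2]>150)&(p[:,2]<260)]; zt=np.percentile(t[:,2],90); print(n,len(t),"z pct",np.percentile(t[:,2],[5,25,50,75,95]).round(1))
    s=t[t[:,2]>zt-5]; r=cv2.minAreaRect(s[:,:2].astype(np.float32)); print(len(s),zt,s.mean(0).round(1),r)
```

```text
top 1026 z pct [225.4 227.4 228.1 228.9 229.9]
985 229.5290650795954 [552.1  77.  228.2] ((552.1279296875, 77.22581481933594), (31.912548065185547, 67.3006362915039), 8.628887176513672)
scene 1357 z pct [163.1 216.9 228.9 230.  231.1]
867 230.71407977471856 [553.9  76.  229.6] ((552.6920776367188, 77.94953918457031), (32.45301818847656, 66.97103118896484), 8.908358573913574)
top 866 z pct [192.7 196.3 200.  201.5 203.4]
563 202.73069949809087 [576.4 -56.8 201.1] ((576.8880004882812, -57.072227478027344), (41.81071090698242, 42.40152359008789), 73.3695297241211)
```

Head centre is at about (552.5, 77.5), its top is at z ≈ 229 (lift ≈ 18 mm), and its depth axis is at about +9°. The tool has to turn about +86°. I'll move over it now.

Emit:
arm_command(rows=[28,41,20,5.7,94,28,41,20,5.7,94,28,41,20,5.7,94,28,41,20,5.7,94,28,41,20,5.7,94], newtons=25)

```text
clock: 0.72
eef_pos: [268.5, -328.4, 316.9]
eef_rot: [-3.141, -0.0, 0.735]
wrist_force: [0.3, -0.2, 0.3]
finger_gap: 94.0
```

Emit:
arm_command(rows=[28,41,0,5.7,94,28,41,0,5.7,94,28,41,0,5.7,94,28,41,0,5.7,94,28,41,0,5.7,94])

```text
clock: 1.35
eef_pos: [408.5, -123.3, 316.4]
eef_rot: [-3.142, 0.0, 1.233]
wrist_force: [-0.4, -1.1, -0.6]
finger_gap: 94.0
```

Emit:
arm_command(rows=[28,41,0,5.7,94,28,41,0,5.7,94,28,41,0,5.7,94,28,41,0,5.7,94,28,41,0,5.7,94])

```text
clock: 1.98
eef_pos: [548.6, 81.6, 316.2]
eef_rot: [-3.141, 0.0, 1.73]
wrist_force: [0.1, -1.5, 0.7]
finger_gap: 93.9
```

Run:
```python
from h import *
c=manip.camera("wrist"); p=cloud(c); cv2.imwrite("pics/w1.png",c["image"])
t=p[(c["z_map"]>0)&(p[...,2]>220)&(p[...,2]<240)&(np.hypot(p[...,0]-552,p[...,1]-77)<60)]
s=t[abs(t[:,2]-np.median(t[:,2]))<3].astype(np.float32); print(len(s),s.mean(0),cv2.minAreaRect(s[:,:2]))
```

```text
Traceback (most recent call last):
cv2.error: OpenCV(4.12.0) /io/opencv/modules/imgproc/src/convhull.cpp:143: error: (-215:Assertion failed) total >= 0 && (depth == CV_32F || depth == CV_32S) in function 'convexHull'
```

View pics/w1.png

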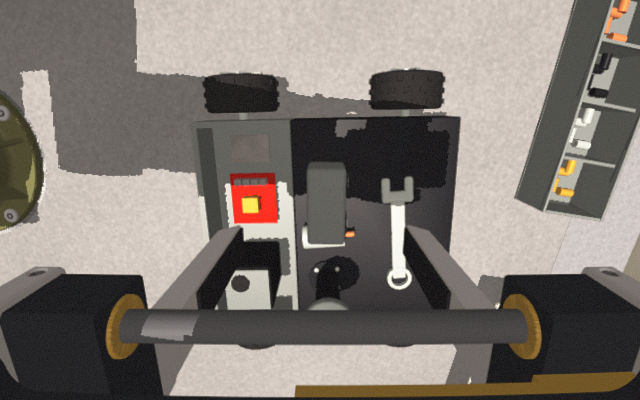

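The wrist view shows the head at about (326,203), roughly mid-way between the two fingers. I'll cast rays from its top edges for a finer fix.

Run:
```python
from h import *
c=manip.camera("wrist"); P=np.array(c["pose"]); print(P.round(2).tolist(), c["z_map"][150:260:15,326])
g=c["image"].astype(int); print(g[195,295:360,0]); print(g[150:255:4,326].tolist())
def ray(u,v,z=229):
    n=cv2.undistortPoints(np.array([[[u,v]]],np.float32),K(c),np.array(c["D"],float))[0,0]
    d=P[:3,:3]@np.r_[n,1]; return (P[:3,3]+d*(z-P[2,3])/d[2]).round(1)
for q in((307,195),(346,195),(308,163),(345,163),(305,226),(347,226)): print(q,ray(*q))
print(manip.read_state()["eef_pos"])
```

```text
[[0.99, 0.16, 0.04, 537.98], [0.17, -0.95, -0.26, 160.2], [-0.0, 0.26, -0.97, 482.8], [0.0, 0.0, 0.0, 1.0]] [388.0974  387.64807 259.741   263.066   266.78046 269.25363 274.86908
 421.522  ]
[32 34 35 38 37 49 67 78 88 83 87 89 87 93 95 93 93 96 96 94 93 93 93 91
 94 94 94 92 91 95 89 92 96 96 90 92 92 95 96 98 91 92 97 94 94 90 88 74
 53 33 30 42 26 29 26 33 30 31 31 29 28 32 33 35 28]
[[30, 33, 33], [28, 29, 32], [34, 34, 30], [31, 26, 31], [56, 61, 60], [69, 76, 75], [86, 93, 92], [94, 97, 97], [95, 98, 101], [97, 102, 103], [97, 101, 102], [97, 101, 103], [94, 101, 98], [91, 95, 97], [91, 99, 98], [92, 96, 98], [92, 98, 97], [94, 97, 99], [95, 101, 101], [92, 100, 98], [90, 100, 97], [90, 96, 97], [88, 95, 96], [95, 98, 98], [95, 96, 98], [129, 137, 142], [76, 74, 79]]
(307, 195) [536.4  91.1 229. ]
(346, 195) [567.3  96.3 229. ]
(308, 163) [533.2 116.8 229. ]
(345, 163) [561.7 121.6 229. ]
(305, 226) [538.8  64.7 229. ]
(347, 226) [572.9  70.4 229. ]
[549.03444201  83.23218245 315.00823201]
```

Emit:
arm_command(rows=[4.5,-5,-30,0,94,0,0,-30,0,94,0,0,-30,0,94,0,0,-20,0,94,0,0,0,0,94])

```text
clock: 2.7
eef_pos: [551.7, 74.6, 205.2]
eef_rot: [-3.139, -0.0, 1.726]
wrist_force: [-0.7, 0.5, 0.0]
finger_gap: 94.1
```

Emit:
arm_command(rows=[0,0,0,0,50,0,0,0,0,40,0,0,0,0,36,0,0,0,0,20,0,0,0,0,20])

```text
clock: 3.32
eef_pos: [552.5, 75.1, 206.5]
eef_rot: [3.142, 0.0, 1.727]
wrist_force: [-0.2, 0.0, -0.5]
finger_gap: 47.7
```

Emit:
arm_command(rows=[0,0,0,0,20,0,0,0,0,20,0,0,0,0,20])

```text
clock: 3.7
eef_pos: [551.9, 75.0, 206.2]
eef_rot: [-3.14, -0.0, 1.727]
wrist_force: [-6.9, -0.6, 1.1]
finger_gap: 31.6
```

Gripped at 31.6 mm with a small side load. I'll ease that off and pull up about 48 mm.

Emit:
arm_command(rows=[-1,0,3,0,20,0,0,9,0,20,0,0,12,0,20,0,0,12,0,20,0,0,5,0,20])

```text
clock: 4.32
eef_pos: [551.8, 75.0, 247.6]
eef_rot: [3.141, 0.0, 1.727]
wrist_force: [5.4, -0.0, -7.2]
finger_gap: 31.9
```

Emit:
arm_command(rows=[0,0,4,0,20,0,0,3,0,20,0,0,0,0,20])

```text
clock: 4.7
eef_pos: [551.8, 75.0, 254.7]
eef_rot: [3.14, 0.0, 1.727]
wrist_force: [4.6, -0.5, -0.3]
finger_gap: 31.6
```

Run:
```python
from h import *
ims=[]
for n in("scene","wrist"):
    c=manip.camera(n); ims.append(c["image"])
a=cv2.resize(ims[0][90:240,220:420],(800,600)); cv2.imwrite("pics/s2.png",a)
cv2.imwrite("pics/w2.png",ims[1])
```

```text
(no output)
```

View pics/s2.png

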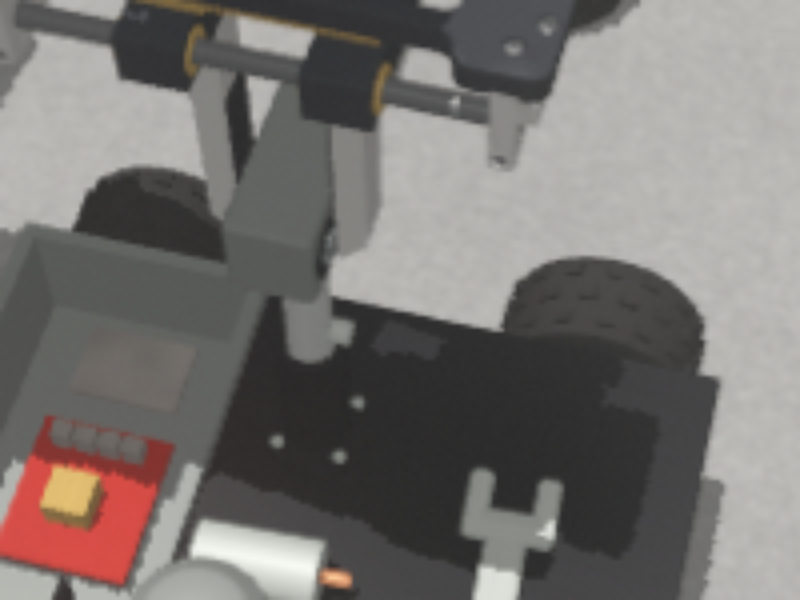

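The crop shows the stud at about (343,332), out on the tube's +x side above the black rim, so it has sprung. I'll let go and back away upward.

Emit:
arm_command(rows=[0,0,0,0,60,0,0,0,0,60,0,0,0,0,60,0,0,0,0,60,0,0,0,0,60])

```text
clock: 5.42
eef_pos: [551.4, 75.1, 254.4]
eef_rot: [-3.141, -0.0, 1.727]
wrist_force: [0.5, -0.5, 0.0]
finger_gap: 60.2
```

Emit:
arm_command(rows=[0,0,8,0,60,0,0,20,0,60,0,0,30,0,60,0,0,30,0,60,0,0,20,0,60])

```text
clock: 6.05
eef_pos: [551.5, 75.1, 364.6]
eef_rot: [3.14, 0.0, 1.727]
wrist_force: [0.3, 0.8, -1.0]
finger_gap: 59.8
```

Emit:
arm_command(rows=[-30,0,0,0,60,-40,0,0,0,60,-40,0,0,0,60,-30,0,0,0,60,0,0,0,0,60])

```text
clock: 6.68
eef_pos: [410.5, 75.2, 363.8]
eef_rot: [3.139, 0.0, 1.727]
wrist_force: [-0.8, 0.0, 0.2]
finger_gap: 59.9
```

Run:
```python
from h import *
for n,(x,y) in(("scene",(553,77)),):
    c=manip.camera(n); p=cloud(c); a=cv2.resize(c["image"][80:260,200:440],(800,600)); cv2.imwrite("pics/s3.png",a)
    for x,y in((553,77),(577,-57)):
        t=p[(np.hypot(p[...,0]-x,p[...,1]-y)<28)&(p[...,2]>190)&(p[...,2]<300)]
        print(len(t),np.percentile(t[:,2],[50,90,98]).round(1), t[t[:,2]>np.percentile(t[:,2],90)-5].mean(0).round(1))
d=np.load("pics/scene.npz")["p"]; t=d[(np.hypot(d[...,0]-577,d[...,1]+57)<28)&(d[...,2]>190)&(d[...,2]<300)]; print("ant before",np.percentile(t[:,2],[50,90,98]).round(1))
s=manip.read_state(); print(s["clock"],s["eef_pos"],s["wrist_force"])
```

```text
979 [277.8 279.  279.8] [553.7  76.4 278. ]
1090 [201.1 204.  205.2] [577.6 -57.3 202.4]
ant before [201.2 204.1 205.4]
6.725 [411.36274127  75.12176129 363.43402619] [ 0.21360266 -0.11309889  1.02724134]
```

View pics/s3.png

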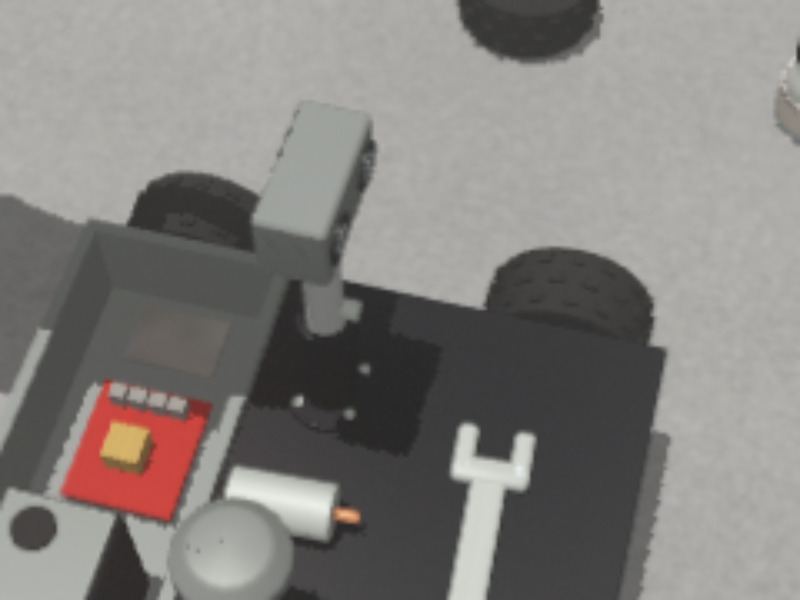

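The stud is out at (352,309), above the rim. The head top is at about 278 mm, which puts the draw at about 67 mm. The antenna is unchanged and the robot is clear.

```bash
python3 -c "
from cell import manip
print(manip.sign_off())"
```

```text
the job is handed in; nothing more can be done
None
```

The camera mast is up and locked, and the job is handed in. I pinched the camera head across its depth, pulled it about 48 mm straight up, let go and backed the arm away, all by about 6.7 s.

**Mast height:** after release the head's top is at about 278 mm, up from about 229 mm. That puts the mast about 67 mm out of its sleeve, past the 60 mm lock point and short of the 75 mm end stop.

**Lock button:** it shows sprung out above the sleeve rim in both the picture before release and the one after. I did not push the mast down to test the lock.

**Antenna mast:** its measured height matches the start within 0.2 mm.

**Forces and failures:** wrist forces in the readings stayed under about 10 N. No check failed, apart from one wrist-camera height mask that found no points; I re-measured by casting rays.

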